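Release and open the windowed sample chamber

ROBOT

A 6-joint arm with a two-finger parallel gripper is mounted at the origin on a cart in front of the work surface, level with it; the furniture and walls round the work are solid. World frame = base frame: x ahead of the robot, y to its left, z up, the work surface at z = 0. Lengths are in mm, angles in rad, forces in N, time in s.
With the tool pointing down it reaches from about 300 to 775 mm from the base axis. Payload 14.6 kg.
Tool frame: the origin (TCP) lies between the finger pads; the fingertips stand 25 mm ahead of it and the grasp point (between the pads) lies 6 mm ahead of it; z points along the fingers, y is the line along which they close (so a half turn about z gives the same grasp; the last joint's range is limited). The gripper opens to 94 mm and grips with 3 to 60 N. Pads are 16 mm wide; open, the fingers measure 119 mm over their backs; the gripper's body (75 mm by 177 mm) begins 78 mm behind the grasp point.
Start: joints at [1.097, 0.3, 1.521, -0, 1.321, -0.067], TCP at [217.616, 505.106, 230.446] pointing down, gripper open.
Joint ranges: [-3.03, 3.03], [-0.79, 2.21], [0.23, 2.52], [-1.04, 4.18], [0, 3.07], [-2.55, 2.55]. Speed limits (rad/s): [2.22, 2.22, 2.57, 3.14, 3.14, 3.14].

INTERFACE

Orientations are given as [roll, pitch, yaw] about the fixed x, y, z axes, in that order (R = Rz(yaw) Ry(pitch) Rx(roll)).
In Python, from cell import manip gives the robot as it stands. The module is installed in compiled form; this text tells all that it offers.
- The arm moves only by the tool step_arm, never from a script. Its argument "series" is one flat list of numbers, 5 for each row, row after row: the shift along the world's x, y, z in mm, then the turn about the world's z in rad, then the closure, from 0 (fully open) to 1 (shut). In form: [dx, dy, dz, spin, jaw, dx, dy, dz, spin, jaw, ...]. A call has 1 to 20 rows; each row shifts and turns the commanded pose from where the row before left it; what a row does not reach is not made up. A row lasts 1/8 s, in which the tool goes at most 62.5 mm and 10.7 degrees, less where a joint would pass 70% of its speed; a pose out of reach is approached as far as the arm can. A call is refused whole if a number of a shift passes 62.5 or a number of a turn 0.188, either way. A call with a gripper value outside its range is refused whole. The fingers move at their own pace and stop on an object; "squeeze" is the grip in N (left out, the last holds). Time passes only in rows, so rows that do not move let the fingers close. It gives the time, the measured TCP pose, the force, the opening and the grip force at its end, in the units of the state.
- manip.read_state(): the state, without advancing time (a new reading comes with each control period).
- manip.camera(name): name is "scene" or "top" or "wrist"; returns (picture, depth): 420x560x3 uint8, blue, green, red; 420x560 float32, mm along the optical axis (not along the pixel's ray), 0 where there is no reading.
- manip.camera_info(name): a dict with "fovy" (degrees; the focal length in pixels is half the picture's height over the tangent of half this angle, whatever the lens; pixels are square), "cx", "cy" (the principal point, pixels), "eye" and "orientation" of the camera in the world. Camera axes: x right, y down, z forward; pixel columns grow to the right and rows downward; lengths in mm; the calibration is good to about 2 mm. A picture is of the moment at which its call begins: read the wrist's pose just before it. camera_info takes no time and is no camera call; for the wrist camera it gives the pose at the moment of the call.
- manip.sign_off(): hands the job in; it is judged then, once.
The state is a dict: "clock": time; "joints": joint angles; "qd": joint speeds; "effort": joint torques, N m; "eef_pos": TCP position; "eef_rot": TCP orientation; "wrist_force": force on the tool from outside, world axes, zero at the start; "moment": the same for the moment, N m; "finger_gap": finger opening in mm; "finger_force": force on a finger pad.
Only numpy, scipy, OpenCV 4.12 (cv2) and the standard library are available. Lean on these libraries where they do the work, as an engineer would, in place of code of your own. Each camera call takes 0.05 s, during which the arm holds its last target. There are 200 camera calls.

TASK

Get the sample chamber with the round window in its lid ready for loading: press down the release tab at its front with a fingertip so that the sprung lid pops up, then push that lid all the way back until it stays fully open by itself, and move clear. Only touch and push: grasp and lift nothing, and do not shove the chamber along the table. Leave the other chamber, with the ribbed lid, shut, and leave everything else where it stands.

Things in the scene. Friction and masses are not known exactly. Their poses are not given: they have to be found in the camera images.
- window_chamber: sample chamber: loose grey box, 1.8 kg, on rubber feet; aluminium lid with a round dark window in a raised steel rim, 58 mm across. Origin on the table under the box; x from front (tab, faces the robot) to hinge side, y to its left, z up. Hollow box x -55 to 50, y -55 to 55, 55 mm high; a step 26 mm high under the tab reaches to x = -107. Slides if pushed with about 10 N
- window_chamber_lid (a joint): lid angle (rad): 0 latched shut, about 0.8 once its spring pin has lifted it, 1.9 fully open at its stop. Flat plate, 120 g, 100 mm from hinge to free front edge, 106 wide, 7 thick, turns easily. Short of upright (1.57) it falls back to 0.8; past upright it falls on to its stop and stays
- window_chamber_tab (a joint): release tab angle (rad): 0 at rest, 0.32 right down; the latch lets go at about 0.15; a spring returns it. Pressed straight down at the pad: 2 N to start, about 4 N at the bottom, 10 mm down
- window_chamber_tab_pad (a point): middle of the top of the tab's ribbed steel press pad, 40 mm wide; at rest 93 mm in front of the box's origin, 49 mm above the table; the pad reaches 13 mm farther to the front; an upright hook (top 65 mm above the table) stands 25 to 35 mm behind this point
- window_chamber_lid_hinge (a point): middle of the lid's hinge line, at the lid's underside: 47 mm behind the box's origin, 56 mm above the table; runs along the box's y
- window_chamber_lid_edge (a point): middle of the lid's free edge at its underside, 100 mm from the hinge, on the tab side
- ribbed_chamber: sample chamber: loose grey box, 1.8 kg, on rubber feet; aluminium lid with three straight raised ribs, no window. Origin on the table under the box; x from front (tab, faces the robot) to hinge side, y to its left, z up. Hollow box x -55 to 50, y -55 to 55, 55 mm high; a step 26 mm high under the tab reaches to x = -107. Slides if pushed with about 10 N
- ribbed_chamber_lid (a joint): lid angle (rad): 0 latched shut, about 0.8 once its spring pin has lifted it, 1.9 fully open at its stop. Flat plate, 120 g, 100 mm from hinge to free front edge, 106 wide, 7 thick, turns easily. Short of upright (1.57) it falls back to 0.8; past upright it falls on to its stop and stays
- ribbed_chamber_tab (a joint): release tab angle (rad): 0 at rest, 0.32 right down; the latch lets go at about 0.15; a spring returns it. Pressed straight down at the pad: 2 N to start, about 4 N at the bottom, 10 mm down
- ribbed_chamber_tab_pad (a point): middle of the top of the tab's ribbed steel press pad, 40 mm wide; at rest 93 mm in front of the box's origin, 49 mm above the table; the pad reaches 13 mm farther to the front; an upright hook (top 65 mm above the table) stands 25 to 35 mm behind this point
- ribbed_chamber_lid_hinge (a point): middle of the lid's hinge line, at the lid's underside: 47 mm behind the box's origin, 56 mm above the table; runs along the box's y
- ribbed_chamber_lid_edge (a point): middle of the lid's free edge at its underside, 100 mm from the hinge, on the tab side
- soil_ring: bystander: steel cutting ring full of dark soil, 69 mm across, 20 mm high; origin at the centre of its underside
- tin: bystander: round white moisture tin with lid, 56 mm across, 36 mm high; origin at the centre of its underside
- brass_weight: bystander: brass weight with a knob, 31 mm across, 41 mm high; origin at the centre of its underside

How it is judged:
By the outcome, as a careful person would: the job done as asked, in the order asked, and still so for the second after the job is handed in, with the robot touching nothing.
It also fails if it takes over 40 s, if anything falls off the work surface, if the arm or the gripper's body presses on something with over 40 N, if the wrist force passes 120 N, or if a joint passes its speed limit or range.

## Working session

There is one attempt and no reset: what is moved stays moved. The work goes in short steps, Python scripts to look and compute and a tool call to move; the robot and the scene stay as the last step left them, time stands still between calls to the robot, and variables do not carry over. Pictures are saved under pics/ and viewed, at most 10 in all, crops included, and the job is handed in when it is done.

Besides the shell and the picture viewer there is one more tool, called after "Call:" in YAML: its name, and indented under it one key for each argument. step_arm: Moves the arm, as the interface text tells. Its arguments: {"type":"object","properties":{"series":{"type":"array"},"squeeze":{"type":"number"}},"required":["series"]}

```bash
mkdir -p pics; cat > h.py <<'E'
import numpy as np, cv2
from cell import manip
def grab(n):
    i=manip.camera_info(n); p,d=manip.camera(n); return p,d,i
def cloud(d,i):
    f=d.shape[0]/2/np.tan(np.radians(i["fovy"])/2)
    v,u=np.mgrid[:d.shape[0],:d.shape[1]]
    c=np.dstack([(u-i["cx"])/f*d,(v-i["cy"])/f*d,d])
    o=np.array(i["orientation"],float)
    if o.shape==(3,3): R=o
    else:
        from scipy.spatial.transform import Rotation as S
        R=S.from_euler("xyz",o).as_matrix()
    return c@R.T+np.array(i["eye"])
E
python3 - <<'E'
from h import *
for n in("top","scene"):
    p,d,i=grab(n); print(n,i); cv2.imwrite(f"pics/{n}1.png",p); np.save(n+"1.npy",cloud(d,i))
print(manip.read_state())
E
```

```text
top {'fovy': 48.04212591829766, 'cx': 285.1448496936663, 'cy': 211.95910938561397, 'eye': array([ 400.44917523,   44.50059198, 1139.62000345]), 'orientation': array([-3.01265045, -0.01964655, -1.58458727])}
scene {'fovy': 44.6240725241693, 'cx': 273.57511323555366, 'cy': 210.45272050215726, 'eye': array([-616.51685004, -667.80613552,  702.5395499 ]), 'orientation': array([-2.01534844, -0.00710282, -1.02602449])}
{'clock': 0.1, 'joints': array([ 1.09743247e+00,  3.00418459e-01,  1.52152903e+00,  7.11412191e-07,
        1.32069442e+00, -6.66322459e-02]), 'qd': array([-6.87183340e-05, -2.12566273e-03, -1.77538026e-03,  6.70523970e-05,
       -1.04515740e-03, -1.02697564e-03]), 'effort': array([ 9.63531529e-04, -5.32637930e+01, -3.53288198e+01,  7.10535957e-02,
        2.33821169e-02, -9.21742981e-05]), 'eef_pos': array([217.50696476, 504.93243065, 229.93721037]), 'eef_rot': array([-3.14054578e+00, -7.05494638e-05,  2.73486083e+00]), 'wrist_force': array([0.0515897 , 0.17333   , 0.68685765]), 'moment': array([ 0.03196685,  0.07624612, -0.01960378]), 'finger_force': 0.0, 'finger_gap': 94.08581863245733}
```

View pics/top1.png

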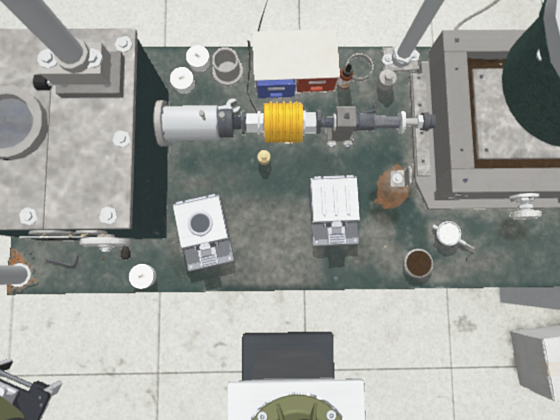

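View pics/scene1.png

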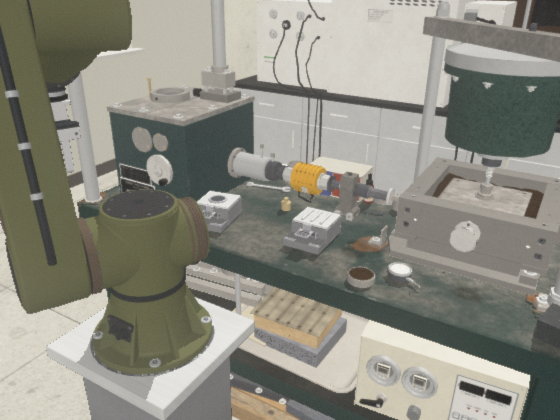

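The top view shows the window chamber at about (203,230): window (200,222), tab (212,258). The ribbed one is at (335,210). I'll measure the pose from the depth.

```bash
python3 - <<'E'
from h import *
C=np.load("top1.npy"); np.set_printoptions(precision=1,suppress=True)
for u,v in[(185,285),(200,222),(212,258),(180,205),(215,198),(200,120),(60,243),(105,243),(150,200),(264,157),(335,200)]: print(u,v,C[v,u])
w=C[185:275,165:240].reshape(-1,3)
lid=w[(w[:,2]>50)&(w[:,2]<72)]
r=cv2.minAreaRect(lid[:,:2].astype(np.float32)); print(len(lid),r); 
for lo,hi in((58,75),(42,54)):
    s=w[(w[:,2]>lo)&(w[:,2]<hi)]; r=cv2.minAreaRect(s[:,:2].astype(np.float32)); print(lo,len(s),r,cv2.boxPoints(r))
p=cv2.imread("pics/top1.png"); cv2.imwrite("pics/t2.png",cv2.resize(p[170:300,150:260],None,fx=4.5,fy=4.5,interpolation=2))
E
```

```text
185 285 [375.2 260.9   0.5]
200 222 [518.9 216.9  62.1]
212 258 [436.8 190.8  48.2]
180 205 [558.5 262.8  63.7]
215 198 [574.4 183.   61. ]
200 120 [738.1 208.2 129.7]
60 243 [479.2 561.8  -2.5]
105 243 [465.6 389.9 177.5]
150 200 [555.6 305.9 160.1]
264 157 [675.6  69.6  40. ]
335 200 [566.3 -94.4  63.4]
2342 ((499.2366943359375, 212.43045043945312), (158.45062255859375, 109.88191986083984), 11.967744827270508)
58 2084 ((517.3616333007812, 215.71380615234375), (120.4457015991211, 107.84781646728516), 11.719340324401855) [[447.4 256.3]
 [469.3 150.7]
 [587.3 175.1]
 [565.4 280.7]]
42 399 ((497.4546813964844, 212.40362548828125), (155.47186279296875, 110.74568176269531), 11.891836166381836) [[410.  250.6]
 [432.8 142.2]
 [584.9 174.2]
 [562.1 282.6]]
```

View pics/t2.png

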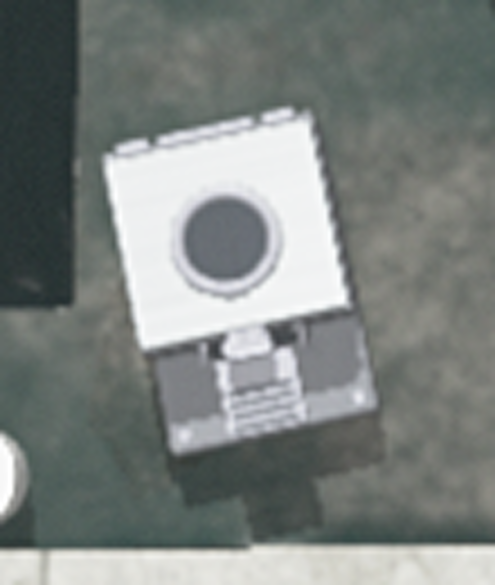

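Pose estimate: origin about (521,217), yaw about 0.205, pad about (430,198). It matches the known sizes: the pad depth reads 48 mm, the lid 62 mm. I'll approach clear of the oven.

Call:
step_arm:
  series: [10,-38,0,0.0765,1,10,-38,0,0.0765,1,10,-38,0,0.0765,1,10,-38,0,0.0765,1,10,-38,0,0.0765,1,10,-38,0,0.0765,1,10,-38,0,0.0765,1,10,-38,0,0.0765,1,30,0,0,0,1,30,0,0,0,1,30,0,0,0,1,30,-4,0,0,1,0,0,0,0,1,0,0,0,0,1]

```text
clock: 1.85
eef_pos: [417.1, 197.1, 230.2]
eef_rot: [-3.142, -0.001, -2.936]
wrist_force: [-0.3, -0.0, -0.5]
finger_gap: 0.5
finger_force: 0.0
```

```bash
python3 - <<'E'
from h import *
np.set_printoptions(precision=1,suppress=True)
s=manip.read_state(); print(s["eef_pos"],s["eef_rot"],s["finger_gap"])
p,d,i=grab("wrist"); cv2.imwrite("pics/w1.png",p); C=cloud(d,i); np.save("w1.npy",C)
w=C.reshape(-1,3); w=w[(abs(w[:,0]-490)<120)&(abs(w[:,1]-210)<90)]
for lo,hi in((58,68),(44,53),(15,53)):
    q=w[(w[:,2]>lo)&(w[:,2]<hi)]
    if len(q)>20: r=cv2.minAreaRect(q[:,:2].astype(np.float32)); print(lo,len(q),r,cv2.boxPoints(r))
T=np.load("top1.npy").reshape(-1,3)
o=T[(T[:,2]>80)&(T[:,0]>380)&(T[:,0]<690)&(T[:,1]<400)&(T[:,1]>100)]
for a in range(380,690,40):
    q=o[(o[:,0]>=a)&(o[:,0]<a+40)]
    if len(q): print(a,len(q),"miny",q[:,1].min(),"maxz",q[:,2].max())
E
```

```text
[417.1 197.1 230.2] [-3.1 -0.  -2.9] 0.4942864000302019
58 1376 ((488.4809875488281, 211.30215454101562), (101.49302673339844, 85.35778045654297), 65.40145874023438) [[428.6 182.9]
 [506.2 147.4]
 [548.4 239.7]
 [470.8 275.2]]
44 1593 ((447.0646057128906, 202.27749633789062), (51.78738784790039, 108.53096008300781), 12.175183296203613) [[410.3 249.9]
 [433.2 143.8]
 [483.8 154.7]
 [460.9 260.8]]
15 5011 ((446.4418640136719, 202.3790283203125), (53.065025329589844, 110.0803451538086), 12.072354316711426) [[409.  250.7]
 [432.  143. ]
 [483.9 154.1]
 [460.9 261.8]]
420 129 miny 359.09365111014665 maxz 145.3689679811298
460 1391 miny 302.5871571892695 maxz 310.36381658737264
500 1783 miny 302.3623072542573 maxz 315.08587266680684
540 1763 miny 302.7200697291704 maxz 306.1449902866643
580 1713 miny 302.44614314487745 maxz 305.42027433801957
620 1707 miny 302.5887538354172 maxz 314.55578693165785
660 1251 miny 302.36974955118905 maxz 307.3515094735005
```

View pics/w1.png

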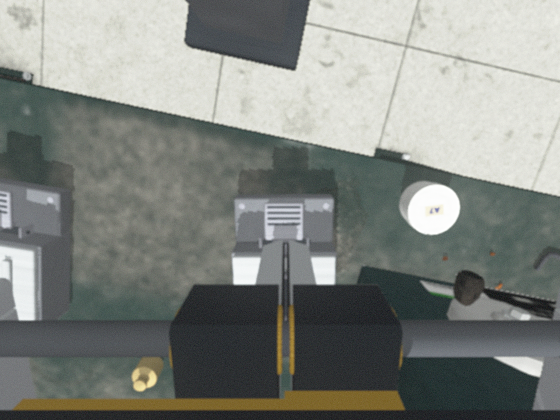

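The wrist view shows the pad at (283,213), with the fingers aligned to it. Its position is about (433,199). Descending and pressing.

Call:
step_arm:
  series: [15,2,-10,0,1,0,0,-35,0,1,0,0,-35,0,1,0,0,-35,0,1,0,0,-25,0,1,0,0,-10,0,1,0,0,-6,0,1,0,0,0,0,1]

```text
clock: 2.9
eef_pos: [432.8, 199.3, 75.0]
eef_rot: [3.142, 0.001, -2.936]
wrist_force: [-0.4, 0.4, 0.2]
finger_gap: 0.4
finger_force: 0.0
```

Call:
step_arm:
  series: [0,0,-4,0,1,0,0,-3,0,1,0,0,-2,0,1,0,0,0,0,1,0,0,0,0,1]

```text
clock: 3.52
eef_pos: [432.0, 199.0, 65.4]
eef_rot: [-3.142, -0.002, -2.936]
wrist_force: [-5.4, -0.3, 5.0]
finger_gap: 0.3
finger_force: 3.5
```

```bash
python3 - <<'E'
from h import *
p,d,i=grab("scene"); cv2.imwrite("pics/s2.png",cv2.resize(p[150:290,150:350],None,fx=3,fy=3))
E
```

```text
(no output)
```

View pics/s2.png

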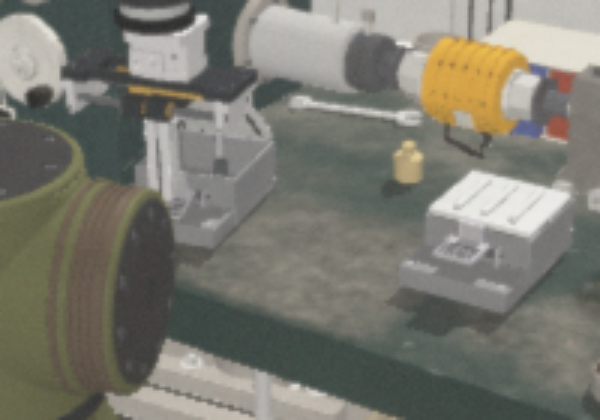

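The lid has popped up: the open box is visible at (230,180). The lid's height isn't clear here, so I'll release the tab, back off and look.

Call:
step_arm:
  series: [-2,0,6,0,1,-4,0,12,0,1,-20,-4,12,0,1,-20,-10,25,0,1,0,-13,10,0,1,0,0,0,0,1,0,0,0,0,1]

```text
clock: 4.45
eef_pos: [386.9, 172.0, 130.0]
eef_rot: [-3.142, -0.001, -2.937]
wrist_force: [-0.2, -0.1, 0.6]
finger_gap: 0.5
finger_force: 0.0
```

```bash
python3 - <<'E'
from h import *
np.set_printoptions(precision=1,suppress=True)
p,d,i=grab("scene"); cv2.imwrite("pics/s3.png",cv2.resize(p[150:290,150:350],None,fx=3,fy=3))
p,d,i=grab("top"); C=cloud(d,i); np.save("top2.npy",C)
w=C[150:300,160:250].reshape(-1,3); w=w-[525,218.5,0]; c,s=np.cos(.208),np.sin(.208)
w=w@np.array([[c,-s,0],[s,c,0],[0,0,1]])
w=w[(abs(w[:,1])<50)&(w[:,2]>20)]
for a in range(-120,80,8):
    q=w[(w[:,0]>=a)&(w[:,0]<a+8)]
    if len(q): print(a,len(q),np.percentile(q[:,2],[5,50,95]))
E
```

```text
-120 233 [385.8 395.8 402.8]
-112 76 [375.5 388.3 395.4]
-104 11 [23.7 26.4 29.8]
-96 14 [25.  26.9 28. ]
-88 61 [22.2 26.  50.6]
-80 120 [22.5 28.1 52.8]
-72 153 [23.  28.  64.7]
-64 135 [23.3 36.  65.4]
-56 154 [24.9 52.1 57. ]
-48 10 [20.2 33.9 50.7]
-40 16 [20.1 23.4 54. ]
-32 39 [ 20.   45.  138.4]
-24 151 [ 21.  130.2 134.2]
-16 173 [ 21.3 126.8 132. ]
-8 152 [113.2 119.2 123.6]
0 141 [106.8 112.3 118.8]
8 133 [ 98.6 104.  110.6]
16 128 [ 89.4  95.8 101.7]
24 127 [80.8 87.1 92.3]
32 121 [72.  76.6 83.7]
40 120 [63.7 68.  72.8]
48 55 [53.7 59.7 64.4]
```

View pics/s3.png

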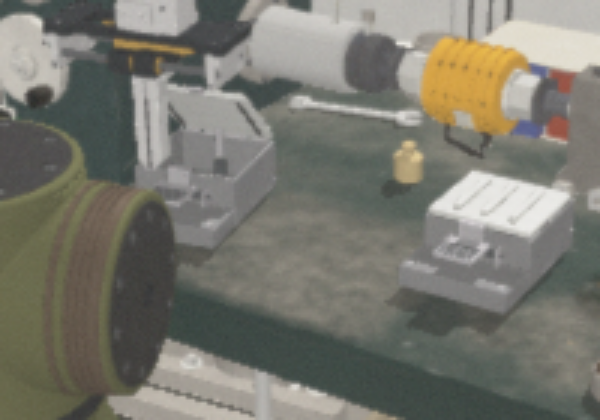

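The lid stands at about 0.8 rad (free edge at box x≈−26, z≈130) and the box hasn't moved. I'll push the edge back, offset to the right to stay clear of the oven wall.

Call:
step_arm:
  series: [4,-18,0,0,1,25,5,0,0,1,25,5,0,0,1,24,5,0,0,1,15,3,0,0,1,10,2,0,0,1,10,2,0,0,1,10,2,0,0,1,10,2,0,0,1,10,2,0,0,1,10,2,0,0,1,10,2,0,0,1,0,0,0,0,1]

```text
clock: 6.18
eef_pos: [550.1, 186.2, 130.2]
eef_rot: [3.142, -0.0, -2.937]
wrist_force: [-0.3, -0.8, -0.2]
finger_gap: 0.4
finger_force: 0.0
```

Call:
step_arm:
  series: [8,2,0,0,1,8,2,0,0,1,6,1,0,0,1,5,1,0,0,1,0,0,0,0,1,0,0,0,0,1,0,0,0,0,1]

```text
clock: 7.05
eef_pos: [576.5, 192.1, 130.5]
eef_rot: [3.142, 0.0, -2.936]
wrist_force: [0.4, -0.1, 0.0]
finger_gap: 0.7
finger_force: 0.0
```

```bash
python3 - <<'E'
from h import *
p,d,i=grab("scene"); cv2.imwrite("pics/s4.png",cv2.resize(p[120:290,150:350],None,fx=3,fy=3))
E
```

```text
(no output)
```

View pics/s4.png

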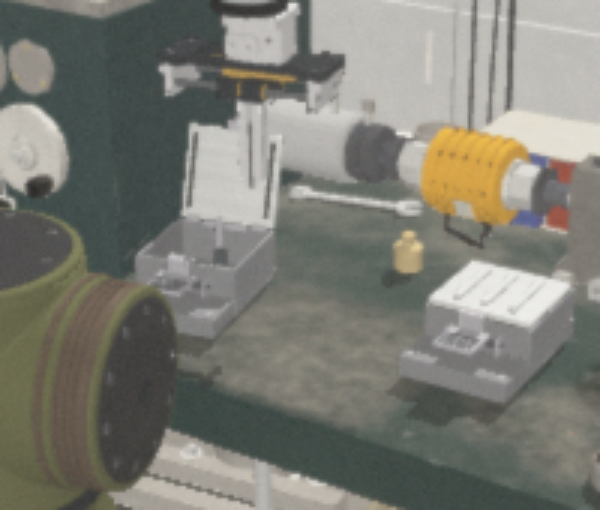

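The lid leans back past upright at (230,175) and the contact force is zero. I'll retreat and check.

Call:
step_arm:
  series: [-10,-2,0,0,1,-30,-6,0,0,1,-40,-8,0,0,1,-40,-8,0,0,1,-40,-8,0,0,1,-40,-8,10,0,1,0,-40,20,0,1,0,-40,20,0,1,0,-40,20,0,1,0,-40,20,0,1,0,0,0,0,1,0,0,0,0,1]

```text
clock: 8.6
eef_pos: [376.1, -7.5, 220.0]
eef_rot: [3.141, -0.0, -2.937]
wrist_force: [-0.0, 0.1, 0.1]
finger_gap: 0.4
finger_force: 0.0
```

```bash
python3 - <<'E'
from h import *
np.set_printoptions(precision=1,suppress=True)
p,d,i=grab("scene"); cv2.imwrite("pics/s5.png",p)
p,d,i=grab("top"); C=cloud(d,i)
w=C[130:300,160:250].reshape(-1,3)-[525,218.5,0]; c,s=np.cos(.208),np.sin(.208)
w=w@np.array([[c,-s,0],[s,c,0],[0,0,1]])
w=w[(abs(w[:,1])<45)&(w[:,2]>20)&(w[:,0]>-125)]
for a in range(-120,120,8):
    q=w[(w[:,0]>=a)&(w[:,0]<a+8)]
    if len(q): print(a,len(q),np.percentile(q[:,2],[5,50,95]))
T=np.load("top1.npy"); e=abs(C-T)[...,2]; k=(e>12)&(T[...,2]>-20); k[165:275,165:240]=0
n,_,st,_=cv2.connectedComponentsWithStats(k.astype(np.uint8)); print([x.tolist() for x in st[1:] if x[4]>25])
E
```

```text
-112 59 [20.9 26.  49. ]
-104 134 [22.9 29.  51.5]
-96 129 [23.4 27.8 51.5]
-88 136 [23.1 28.5 51. ]
-80 130 [22.7 28.3 50.8]
-72 136 [21.6 36.8 64. ]
-64 119 [23.1 37.5 65.3]
-56 138 [24.8 52.5 57.1]
-40 6 [20.1 20.5 22.2]
-32 19 [20.2 21.  22.5]
-24 21 [20.2 20.8 22.9]
-16 23 [20.4 21.2 23.1]
-8 28 [20.  21.  22.7]
0 13 [20.1 21.1 23.2]
8 11 [20.1 20.6 22.5]
16 2 [20.6 21.  21.4]
24 26 [26.8 37.  69.6]
32 10 [25.6 44.5 70.5]
40 158 [23.2 52.1 59.5]
48 215 [57.8 69.2 81.5]
56 229 [ 80.9  92.9 104.9]
64 239 [104.6 116.7 128.1]
72 247 [128.3 139.6 149.2]
80 106 [145.2 149.2 158.2]
[[252, 257, 109, 34, 2601], [0, 358, 63, 62, 2203], [253, 379, 101, 41, 3714]]
```

View pics/s5.png

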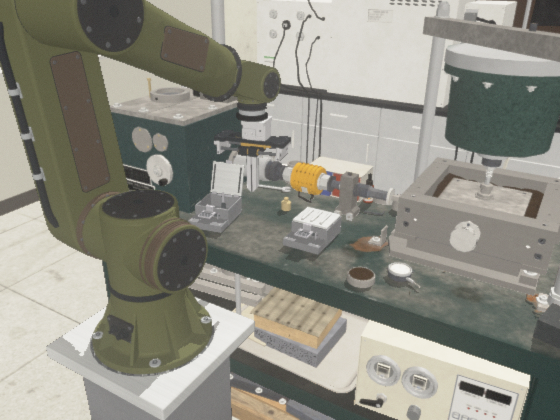

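The lid slope is about 71° past vertical-back, i.e. 1.9 rad and on its stop. The box and bystanders haven't moved, the ribbed chamber is shut and the arm is clear.

```bash
python3 -c "
from cell import manip
print(manip.sign_off())"
```

```text
the job is handed in; nothing more can be done
None
```

The window chamber's lid was released by its tab and pushed back to its stop at about 1.9 rad, where it stays open by itself; the ribbed chamber is still shut, nothing else moved, the arm is clear, and the job is handed in (about 9 s used).

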